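Unlatch the bay that holds the lemon

ROBOT

A 7-joint arm with a two-finger parallel gripper is mounted at the origin on a cart in front of the work surface, level with it; the furniture and walls round the work are solid. World frame = base frame: x ahead of the robot, y to its left, z up, the work surface at z = 0. Lengths are in m, angles in rad, forces in N, time in s.
With the tool pointing down it reaches from about 0.35 to 0.9 m from the base axis. Payload 8.1 kg.
Tool frame: the origin (TCP) lies at the very end of the fingers, on their centre line; the grasp point (between the pads) lies 19 mm behind it (arm.tcp_to_grasp is the distance from the TCP to the grasp point, in m); z points along the fingers, y is the line along which they close (so a half turn about z gives the same grasp; the last joint's range is limited). The gripper opens to 92 mm and grips with 3 to 60 N. Pads are 19 mm wide; open, the fingers measure 130 mm over their backs; the gripper's body (75 mm by 190 mm) begins 47 mm behind the grasp point.
Start: joints at [-1.408, 0.434, 0.025, 1.573, -0.012, 1.134, -0.075], TCP at [0.164, 0.603, 0.227] pointing down, gripper open.
Joint ranges: [-2.62, 2.62], [-0.44, 2.09], [-1.27, 1.32], [0.08, 2.57], [-1.32, 4.46], [0.12, 2], [-2.74, 2.74]. Speed limits (rad/s): [2.22, 2.22, 3.01, 3.01, 3.14, 3.14, 3.14].

INTERFACE

Orientations are given as a rotation vector (axis times angle).
In Python, from cell import arm, eyes, order gives the robot as it stands (arm), with the cameras (eyes) and the job (order).
- The arm moves only by the tool nudge_tcp, called after ">>>" as name([rows], argument=value, ...), one row to a line, values as JSON. Schema: {"type":"object","properties":{"plan":{"type":"array","items":{"type":"object","properties":{"x":{"type":"number"},"y":{"type":"number"},"z":{"type":"number"},"rz":{"type":"number"},"finger_gap":{"type":"number"}},"additionalProperties":false,"required":["finger_gap"]},"minItems":1,"maxItems":10},"clamp_n":{"type":"number"},"only":{"type":"string"},"quiet":{"type":"boolean"},"lines":{"type":"string"}},"required":["plan"],"additionalProperties":false}. plan is a list of rows, 1 to 10 of them, each an object with the fields x, y, z (the shift in m), rz (a turn about the tool's z in rad), finger_gap (the opening from 0.0 (shut) to 1.0 (fully open)); a field left out counts as zero (the opening has to be given); each row shifts and turns the commanded pose from where the row before left it, along the tool's axes as they then stand; what a row does not reach is not made up. A row lasts 1/10 s, in which the tool goes at most 0.05 m and 0.15 rad, less where a joint would pass 70% of its speed; a pose out of reach is approached as far as the arm can. The fingers move at their own pace and stop on an object; clamp_n is the grip in N (left out, the last holds). Time passes only in rows, so rows that do not move let the fingers close. The tool returns the time, the measured TCP pose, the force, the opening and the grip force at its end. only (a regular expression) keeps the lines of the reply that match it, lines (a string "A,B") keeps lines A to B, and quiet returns only ok. Input that does not fit is refused with a message, and nothing moves.
- arm.observe(): the state, without advancing time (a new reading comes with each control period).
- eyes.get_image(name): name is "scene" or "top" or "wrist"; returns a dict with "image" (400x640x3 uint8, blue, green, red), "fx", "fy", "cx", "cy" (pixels), "distortion" ([k1, k2, p1, p2, k3] as OpenCV has them; the pictures are not rectified), "cam_to_world" (4x4, takes a point from camera to world coordinates); the wrist camera has in their place "mount" (4x4, takes a point from camera to tool coordinates, whose origin is the TCP and whose axes are the flange's). Camera axes: x right, y down, z forward; pixel columns grow to the right and rows downward; lengths in m; the calibration is good to about 2 mm. A picture is of the moment at which its call begins: read the wrist's pose just before it. There is no depth.
- order.sign_off(): hands the job in; it is judged then, once.
The state is a dict: "clock": time; "joints": joint angles; "dq": joint speeds; "joint_efforts": joint torques, N m; "position": TCP position; "ee_rot": TCP orientation; "force": force on the tool from outside, world axes, zero at the start; "ft_torque": the same for the moment, N m; "width": opening from 0.0 (shut) to 1.0 (fully open); "gripper_force": force on a finger pad.
Only numpy, scipy, OpenCV 4.12 (cv2) and the standard library are available. Lean on these libraries where they do the work, as an engineer would, in place of code of your own. Each camera call takes 0.05 s, during which the arm holds its last target. There are 200 camera calls.

TASK

The clear-lidded case on the worktop has two bays, each held shut by its own latch knob. Turn the latch knob of the bay with the lemon in it a quarter turn clockwise, so that its lid is released and springs up, and let go. Leave the other bay latched and the lemon where it is.

Things in the scene. Friction and masses are not known exactly. Their poses are not given: they have to be found in the camera images.
- case: wooden-framed case with clear walls, 180 (x) by 290 (y) by 120 mm high, fixed to the worktop. Origin: centre of its underside. x points from the front (deck with the two knobs, near the robot) to the hinges, y to the left seen from the robot, z up; up to 0.22 rad askew. A clear wall at y = 0 parts the left bay (y > 0) from the right bay (y < 0)
- lemon: lemon, 71 by 53 by 51 mm, lying loose in one of the two bays, seen through the clear lid; an onion (about 82 mm across, 94 mm tall) is in the other. Origin: underside of the lemon
- knob_left (a joint): left bay's latch knob: black upright bar grip 46 long, 12 wide, its sides 126 to 152 mm above the worktop, on a 36 mm steel disc; axis vertical at x -61, y +71.5 mm in the case frame. Rad: 0 = latched, bar along case x, steel tongue 10 mm over the lid's edge; grows CLOCKWISE from above to a stop at 1.571 (bar along case y); lid free at 1.1 to 1.2. Needs 0.06 N m, stays where left
- knob_right (a joint): right bay's latch knob: black upright bar grip 46 long, 12 wide, its sides 126 to 152 mm above the worktop, on a 36 mm steel disc; axis vertical at x -61, y -71.5 mm in the case frame. Rad: 0 = latched, bar along case x, steel tongue 10 mm over the lid's edge; grows CLOCKWISE from above to a stop at 1.571 (bar along case y); lid free at 1.1 to 1.2. Needs 0.06 N m, stays where left
- lid_left (a joint): left bay's lid: clear pane in aluminium frame, 126 wide, 119 mm front to back, top 120 mm above the worktop, front edge at x -37 mm in the case frame, hinged at the far edge. Rad: 0 = shut (about 0.01 when latched), grows as it opens, stop 0.55. When the tongue is clear a spring swings it up by itself in 1 to 2 s (1.5 N at the front edge) and holds it; latched, it cannot be lifted
- lid_right (a joint): right bay's lid: clear pane in aluminium frame, 126 wide, 119 mm front to back, top 120 mm above the worktop, front edge at x -37 mm in the case frame, hinged at the far edge. Rad: 0 = shut (about 0.01 when latched), grows as it opens, stop 0.55. When the tongue is clear a spring swings it up by itself in 1 to 2 s (1.5 N at the front edge) and holds it; latched, it cannot be lifted

How it is judged:
By the outcome, as a careful person would: the job done as asked, in the order asked, and still so for the second after the job is handed in, with the robot touching nothing.
It also fails if it takes over 35 s, if anything falls off the work surface, if the arm or the gripper's body presses on something with over 40 N, if the wrist force passes 120 N, or if a joint passes its speed limit or range.

## Working session

There is one attempt and no reset: what is moved stays moved. The work goes in short steps, Python scripts to look and compute and a tool call to move; the robot and the scene stay as the last step left them, time stands still between calls to the robot, and variables do not carry over. Pictures are saved under pics/ and viewed, at most 10 in all, crops included, and the job is handed in when it is done.

```bash
mkdir -p pics; ls
```

Run:
```python
from cell import arm, eyes, order
import cv2
s=arm.observe();print(s['clock'],s['position'],s['ee_rot'],s['width'])
for n in("scene","top"):
    d=eyes.get_image(n);cv2.imwrite(f"pics/{n}1.png",d["image"]);print(n,d["fx"],d["distortion"],d["cam_to_world"])
```

```text
cell.py
pics
0.0 [0.16408333 0.60254775 0.22594895] [-4.16374538e-01 -3.11379796e+00  2.45274820e-03] 0.9981699737778068
scene 404.35911551709097 [-0.10151653  0.          0.          0.          0.        ] [[ 0.69412329 -0.5044137   0.51357539  0.12273196]
 [-0.71972293 -0.47256794  0.50860441 -0.53114731]
 [-0.01384777 -0.72266615 -0.69105852  0.69431131]
 [ 0.          0.          0.          1.        ]]
top 416.6565202409034 [-0.11155938  0.          0.          0.          0.        ] [[-0.00931082 -0.99019277  0.13939723  0.43117024]
 [-0.99974043  0.00631904 -0.02188952 -0.10474437]
 [ 0.02079399 -0.13956485 -0.98999458  0.95001617]
 [ 0.          0.          0.          1.        ]]
```

View pics/scene1.png

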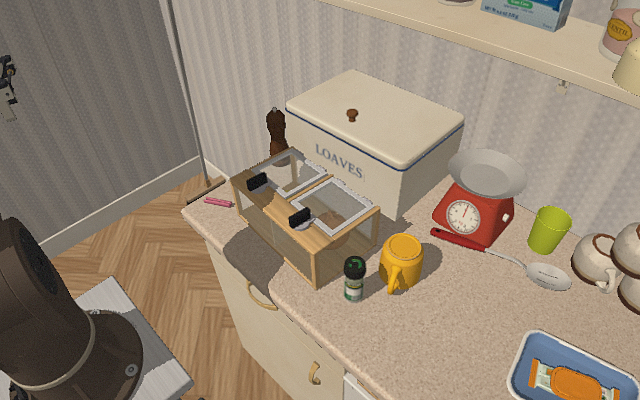

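View pics/top1.png

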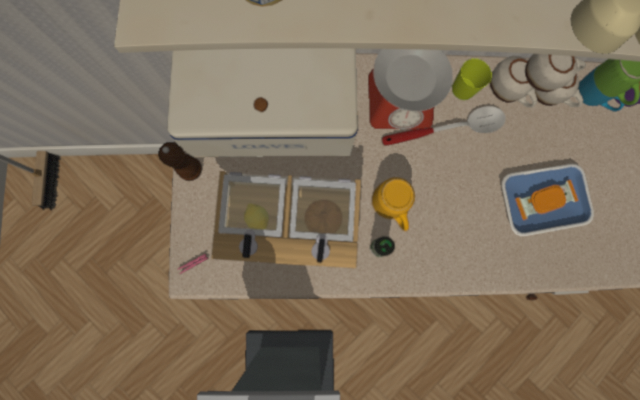

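The top view shows the yellow lemon in the left bay at about (256,216) and the brown onion in the right bay at about (323,215). The left knob is near (248,245) in the top view and (257,181) in the scene view. I'll enlarge both to read the knobs more precisely.

Run:
```python
import cv2,numpy as np
a=cv2.imread("pics/top1.png")[170:270,205:365];b=cv2.imread("pics/scene1.png")[150:250,225:385]
f=lambda i:cv2.resize(i,(800,500),interpolation=cv2.INTER_CUBIC)
cv2.imwrite("pics/topc.png",f(a));cv2.imwrite("pics/scenec.png",f(b))
```

```text
(no output)
```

View pics/topc.png

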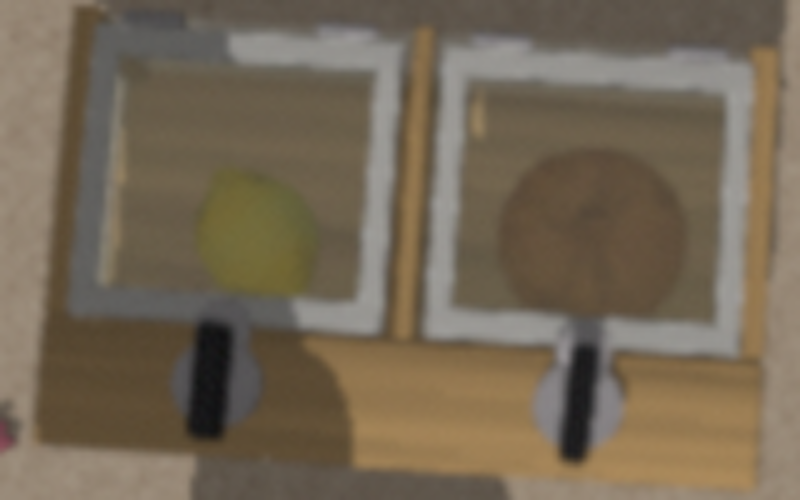

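View pics/scenec.png

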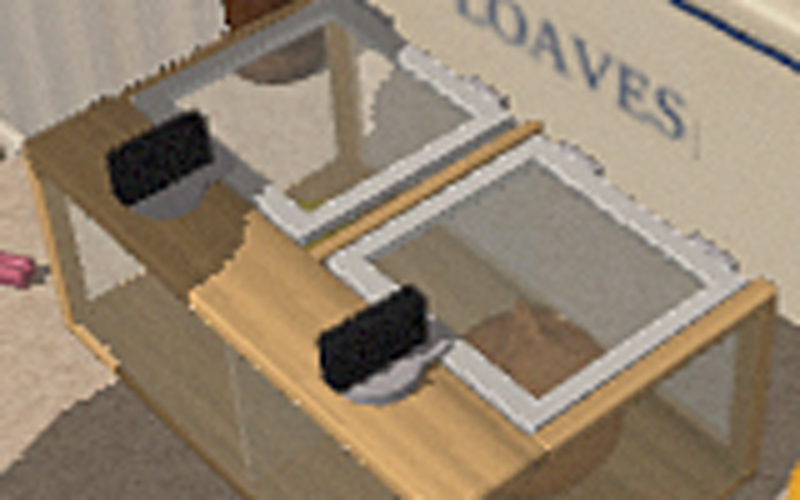

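Both crops confirm that the lemon is in the left bay. In the top view the bar centres are at (247.0,246.0) left and (321.2,250.4) right. In the scene view they are at (257.0,181.6) and (299.6,217.6). Next I triangulate.

Create h.py:
```python
from cell import arm, eyes, order
import cv2,numpy as np
def ray(d,p,T=None):
    K=np.array([[d['fx'],0,d['cx']],[0,d['fy'],d['cy']],[0,0,1.]])
    q=cv2.undistortPoints(np.array([[p]],float),K,np.array(d['distortion'])).ravel()
    T=d['cam_to_world'] if T is None else T
    v=T[:3,:3]@[q[0],q[1],1];return T[:3,3],v/np.linalg.norm(v)
def tri(rs):
    A=sum(np.eye(3)-np.outer(v,v) for c,v in rs);b=sum((np.eye(3)-np.outer(v,v))@c for c,v in rs)
    x=np.linalg.solve(A,b);return x,[np.linalg.norm(np.cross(x-c,v)) for c,v in rs]
def atz(r,z): c,v=r;return c+v*(z-c[2])/v[2]
```

Run:
```python
from h import *
from scipy.spatial.transform import Rotation as R
t=eyes.get_image("top");s=eyes.get_image("scene")
L=tri([ray(t,(247,246)),ray(s,(257,181.6))]);Rr=tri([ray(t,(321.2,250.4)),ray(s,(299.6,217.6))])
print(L,Rr); d=L[0]-Rr[0];print(np.linalg.norm(d),"yaw",np.arctan2(-d[0],d[1]))
f=lambda x,y:(205+x/5-.4,170+y/5-.4)
for nm,(a,b) in {"barL":((207,436),(215,322)),"barR":((573,460),(586,345)),"front":((38,442),(755,487)),"mid":((402,337),(426,30))}.items():
    z=.152 if nm[:3]=="bar" else .12
    A=atz(ray(t,f(*a)),z);B=atz(ray(t,f(*b)),z);e=B-A;print(nm,A,B,np.arctan2(e[1],e[0]))
w=eyes.get_image("wrist");print(w['mount'],w['fx'],w['cx'],w['cy'])
o=arm.observe();print(R.from_rotvec(o['ee_rot']).as_matrix())
```

```text
(array([0.47120775, 0.02543683, 0.13646246]), [np.float64(0.001246714808763212), np.float64(0.0012467148087632993)]) (array([ 0.4608614 , -0.11850458,  0.13850154]), [np.float64(0.0002775126682268216), np.float64(0.0002775126682269803)])
0.14432716938482323 yaw -0.07175552773312409
barL [0.44888827 0.02532736 0.152     ] [0.49241774 0.02279753 0.152     ] -0.058052463125002625
barR [ 0.43891225 -0.11411773  0.152     ] [ 0.4826807  -0.11945868  0.152     ] -0.12142707856105181
front [0.44740864 0.098046   0.12      ] [ 0.42784159 -0.18651707  0.12      ] -1.639449966971237
mid [ 0.48845923 -0.04678627  0.12      ] [ 0.61321177 -0.05611339  0.12      ] -0.07462614475942997
[[-9.10615067e-04 -9.62384761e-01 -2.71688686e-01  7.36103895e-02]
 [ 9.99999531e-01 -9.65654662e-04  6.88902119e-05 -7.00637209e-04]
 [-3.28656337e-04 -2.71688496e-01  9.62385190e-01 -1.57430014e-01]
 [ 0.00000000e+00  0.00000000e+00  0.00000000e+00  1.00000000e+00]] 285.60424883036376 322.7622820769678 200.97861730177405
[[-9.64859541e-01  2.62766159e-01 -1.10432618e-04]
 [ 2.62766169e-01  9.64859270e-01 -7.27544685e-04]
 [-8.46221877e-05 -7.30996386e-04 -9.99999729e-01]]
```

>>> nudge_tcp([
  {"rz":-0.097,"finger_gap":0.5},
  {"rz":-0.097,"finger_gap":0.5},
  {"x":-0.025,"y":-0.04,"finger_gap":0.5},
  {"x":-0.025,"y":-0.04,"finger_gap":0.5},
  {"x":-0.025,"y":-0.04,"finger_gap":0.5},
  {"x":-0.025,"y":-0.04,"finger_gap":0.5},
  {"x":-0.025,"y":-0.04,"finger_gap":0.5},
  {"x":-0.025,"y":-0.04,"finger_gap":0.5},
  {"x":-0.025,"y":-0.04,"finger_gap":0.5},
  {"x":-0.025,"y":-0.04,"finger_gap":0.5},
], clamp_n=30)

```text
clock: 1.25
position: [0.3413, 0.2677, 0.2269]
ee_rot: [0.113, 3.139, 0.001]
force: [-0.2, 0.3, -0.7]
width: 0.5
gripper_force: 0.0
```

>>> nudge_tcp([
  {"x":-0.025,"y":-0.04,"finger_gap":0.5},
  {"x":-0.025,"y":-0.04,"finger_gap":0.5},
  {"x":-0.025,"y":-0.04,"finger_gap":0.5},
  {"x":-0.025,"y":-0.04,"finger_gap":0.5},
  {"finger_gap":0.5},
])

```text
clock: 1.75
position: [0.4313, 0.0968, 0.2271]
ee_rot: [0.127, 3.137, -0.002]
force: [-0.1, -0.0, 0.4]
width: 0.502
gripper_force: 0.0
```

Run:
```python
from h import *
o=arm.observe();print(o['position'],o['ee_rot'],o['joints'],o['force'])
cv2.imwrite("pics/w1.png",eyes.get_image("wrist")["image"])
```

```text
[0.43130615 0.09677698 0.22713125] [ 1.26502213e-01  3.13711390e+00 -2.31341355e-03] [-0.61880652  0.12680506  0.3101645   2.01360831 -0.04327952  1.00628898
  1.20232964] [-0.05871389 -0.00331184  0.42647578]
```

View pics/w1.png

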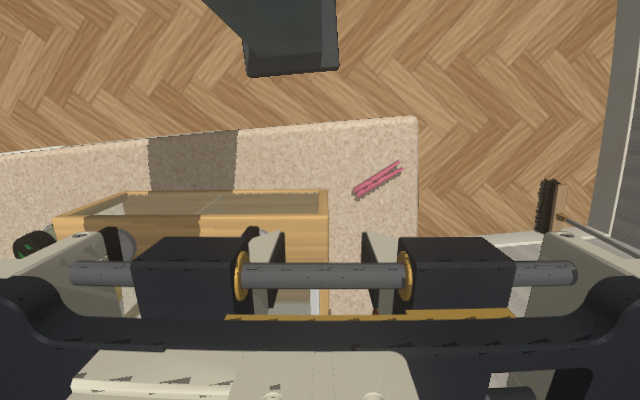

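The wrist view shows the case deck beside the fingers, with the finger centre line at about column 323. The move stopped short, so I'll complete the approach to above the left knob.

>>> nudge_tcp([
  {"x":-0.0221,"y":-0.0344,"rz":-0.009,"finger_gap":0.5},
  {"x":-0.0221,"y":-0.0344,"finger_gap":0.5},
  {"finger_gap":0.5},
  {"finger_gap":0.5},
])

```text
clock: 2.2
position: [0.4682, 0.0315, 0.2265]
ee_rot: [-0.1, -3.139, -0.0]
force: [-0.2, 0.6, -0.3]
width: 0.502
gripper_force: 0.0
```

Run:
```python
from h import *
o=arm.observe();print(o['position'],o['ee_rot'])
w=eyes.get_image("wrist")["image"][100:320,160:480]
s=eyes.get_image("scene")["image"][90:250,170:380]
cv2.imwrite("pics/w2.png",cv2.resize(w,(800,550),interpolation=cv2.INTER_CUBIC));cv2.imwrite("pics/s2.png",s)
```

```text
[0.46823775 0.03154366 0.2265463 ] [-1.00222361e-01 -3.13940592e+00 -4.32645773e-04]
```

View pics/w2.png

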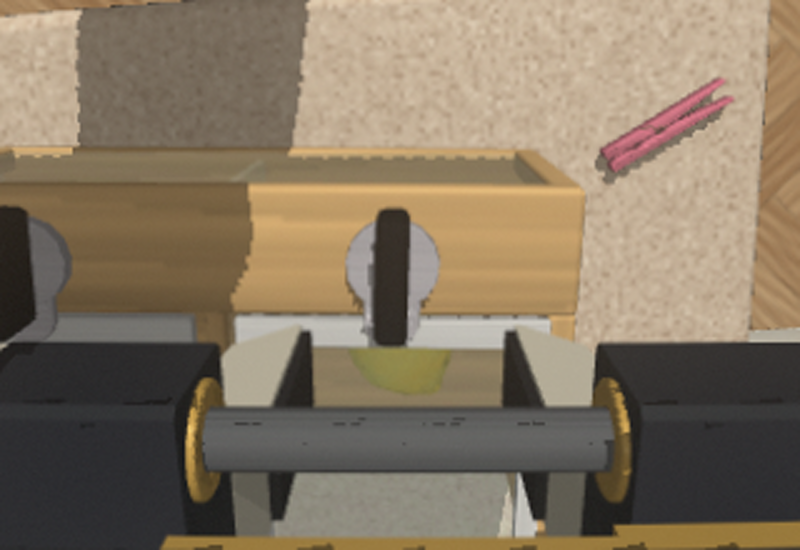

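In the wrist crop the left bar is centred at (392,278) and upright, so the yaw matches. That is full-image pixel (316.7,210.8), and I'll combine it with the other two views.

Run:
```python
from h import *
from scipy.spatial.transform import Rotation as R
o=arm.observe();T=np.eye(4);T[:3,:3]=R.from_rotvec(o['ee_rot']).as_matrix();T[:3,3]=o['position']
w=eyes.get_image("wrist");t=eyes.get_image("top");s=eyes.get_image("scene")
W=T@w['mount']
r=ray(w,(316.7,210.8),W);rd=ray(w,(316.8,205.8),W)
print("bar top wrist",atz(r,.152),atz(r,.142),"disc",atz(rd,.123))
print(tri([r,ray(t,(247,246)),ray(s,(257,181.6))]))
for a in((316.8,183.8),(316,238)): print(atz(ray(w,a,W),.152))
d=np.array([.4705,.025,.13])-o['position'];print(T[:3,:3].T@d)
```

```text
bar top wrist [0.46782182 0.02705364 0.152     ] [0.47099247 0.02664268 0.142     ] disc [0.47202971 0.02629499 0.123     ]
(array([0.4718556 , 0.02597112, 0.13608159]), [np.float64(0.0010614821639661955), np.float64(0.0016678675069670458), np.float64(0.0010279558161463546)])
[0.44437107 0.02872208 0.152     ]
[0.49274983 0.02474844 0.152     ]
[-0.00326364 -0.00765147  0.0965206 ]
```

>>> nudge_tcp([
  {"x":-0.0021,"y":-0.0052,"rz":0.007,"finger_gap":0.5},
  {"z":0.025,"finger_gap":0.5},
  {"z":0.025,"finger_gap":0.5},
  {"finger_gap":0.5},
  {"finger_gap":0.5},
])

```text
clock: 2.95
position: [0.4701, 0.0257, 0.177]
ee_rot: [-0.11, -3.139, 0.001]
force: [0.2, -0.1, 0.3]
width: 0.499
gripper_force: 0.0
```

```bash
python3 -c "
from h import *
o=arm.observe();print(o['position'],o['ee_rot'])"
```

```text
[0.47011875 0.02568077 0.17704118] [-1.09916192e-01 -3.13897455e+00  5.87918898e-04]
```

>>> nudge_tcp([
  {"z":0.024,"finger_gap":0.5},
  {"z":0.023,"finger_gap":0.5},
  {"finger_gap":0.5},
  {"finger_gap":0.5},
])

```text
clock: 3.35
position: [0.4708, 0.0258, 0.1309]
ee_rot: [0.11, 3.139, 0.0]
force: [1.0, 0.1, 0.8]
width: 0.496
gripper_force: 0.0
```

>>> nudge_tcp([
  {"finger_gap":0},
  {"finger_gap":0},
  {"finger_gap":0},
  {"finger_gap":0},
  {"finger_gap":0},
  {"finger_gap":0},
], clamp_n=25)

```text
clock: 3.95
position: [0.4703, 0.0257, 0.1299]
ee_rot: [0.11, 3.139, 0.0]
force: [-0.7, -0.7, 4.2]
width: 0.126
gripper_force: 24.9
```

The fingers hold the bar with an opening of about 11.6 mm and little side force. I'll turn it clockwise, which is positive about the downward tool z.

>>> nudge_tcp([
  {"rz":0.14,"finger_gap":0},
  {"rz":0.14,"finger_gap":0},
  {"rz":0.14,"finger_gap":0},
  {"rz":0.14,"finger_gap":0},
  {"rz":0.14,"finger_gap":0},
  {"rz":0.14,"finger_gap":0},
  {"finger_gap":0},
])

```text
clock: 4.65
position: [0.4712, 0.0272, 0.13]
ee_rot: [1.383, 2.82, 0.003]
force: [2.5, 5.3, 0.4]
width: 0.129
gripper_force: 24.9
```

```bash
python3 -c "
from h import *
o=arm.observe();print(o['joints'],o['ft_torque'])"
```

```text
[-0.60906174  0.32833156  0.55727699  2.08948604 -0.24533553  0.78410802
  0.757826  ] [ 1.09659423 -0.59959375 -0.07256025]
```

>>> nudge_tcp([
  {"rz":0.14,"finger_gap":0},
  {"rz":0.14,"finger_gap":0},
  {"rz":0.14,"finger_gap":0},
  {"rz":0.14,"finger_gap":0},
  {"rz":0.14,"finger_gap":0},
  {"rz":0.04,"finger_gap":0},
  {"finger_gap":0},
])

```text
clock: 5.35
position: [0.4727, 0.0277, 0.1301]
ee_rot: [2.302, 2.134, 0.006]
force: [8.0, 6.3, -7.8]
width: 0.128
gripper_force: 25.0
```

>>> nudge_tcp([
  {"finger_gap":0.22},
  {"finger_gap":0.22},
  {"finger_gap":0.22},
])

```text
clock: 5.65
position: [0.4697, 0.0255, 0.1296]
ee_rot: [-2.307, -2.132, 0.001]
force: [-0.7, 0.7, -0.1]
width: 0.215
gripper_force: 0.0
```

>>> nudge_tcp([
  {"z":-0.015,"finger_gap":0.22},
  {"z":-0.03,"finger_gap":0.22},
  {"z":-0.04,"finger_gap":0.22},
  {"z":-0.04,"finger_gap":0.22},
  {"z":-0.04,"finger_gap":0.22},
  {"finger_gap":0.22},
])

```text
clock: 6.25
position: [0.4725, 0.0252, 0.2991]
ee_rot: [2.306, 2.13, 0.011]
force: [0.5, -0.6, -0.8]
width: 0.219
gripper_force: 0.0
```

```bash
python3 -c "
from h import *
o=arm.observe();print(o['position'],o['joints'])
s=eyes.get_image('scene')['image'][90:250,170:410]
cv2.imwrite('pics/s3.png',cv2.resize(s,(780,520)))"
```

```text
[0.47248249 0.0252438  0.29914338] [-0.92297894  0.12625374  0.87079519  1.86772714 -0.10647007  1.18727224
 -0.09605708]
```

View pics/s3.png

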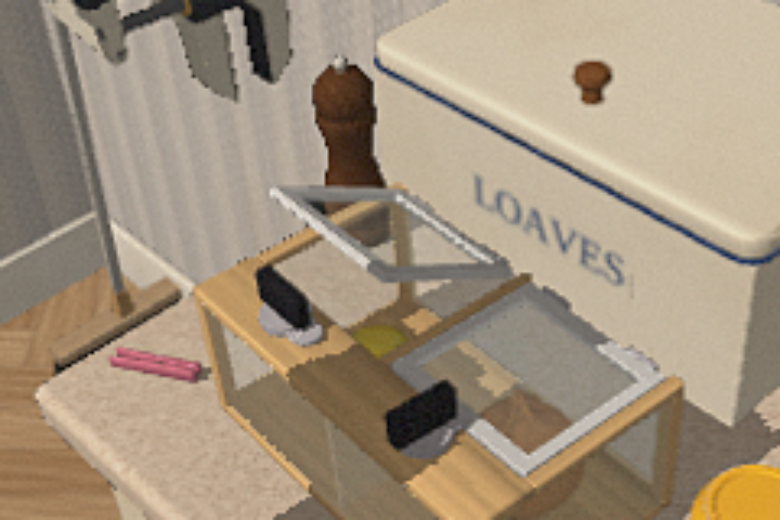

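The left knob is turned across, at about (285,300), and the left lid is up with its front edge near (330,235). The right lid is still latched, the lemon is still in its bay, and the gripper is clear. I'll let the lid settle for a second, then hand in.

>>> nudge_tcp([
  {"finger_gap":0.22},
  {"finger_gap":0.22},
  {"finger_gap":0.22},
  {"finger_gap":0.22},
  {"finger_gap":0.22},
  {"finger_gap":0.22},
  {"finger_gap":0.22},
  {"finger_gap":0.22},
  {"finger_gap":0.22},
  {"finger_gap":0.22},
])

```text
clock: 7.3
position: [0.4702, 0.0258, 0.2947]
ee_rot: [-2.308, -2.132, -0.0]
force: [0.2, -0.8, 0.0]
width: 0.219
gripper_force: 0.0
```

```bash
python3 -c "
from cell import arm, eyes, order
print(order.sign_off())"
```

```text
the job is handed in; nothing more can be done
None
```

I turned the left (lemon) bay's knob a quarter turn clockwise and let go; its lid sprang up, the right bay stayed latched, the lemon was still in its bay, and I handed the job in at about 7.3 s.

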